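# Release the press jaw and tip the validator chassis onto its back

### The job

Push the long red lever of the bench press all the way over, away from the robot, so that the jaw lets go of the silver validator chassis. Then push against the top of the chassis to tip it over, away from the robot, so that it lies on its back on the black rubber pad with its window facing up, ready for its lens. Do not lift or carry anything, leave the lever over, and leave the green lens, the black collar and the bronze gear where they are.

Things in the scene. Friction and masses are not known exactly. Their poses are not given: they have to be found in the camera images.
- press: Blue bench press bolted to the desk. Origin on the desk under the press bed, within 6 mm of under the chassis; x points away from the robot, the way the chassis is to fall, y left, z up. Bed 8 mm thick at x -70 to 60 mm. Fixed anvil block 90 x 34 mm, top at 78 mm, at y 52 to 86; lever housing 90 x 40 mm, top at 108 mm, at y -165 to -125.
- pad (a point): Top centre of the black rubber pad, 200 (x) x 190 (y) x 8 mm, fixed, level with the bed: in the press frame at (160, 0, 8) mm.
- jaw (a joint): Travel (m) of the steel jaw at the chassis's right (-y) side: 0 closed, 0.025 open, moving to -y of the press. Driven only by the lever (0.0205 m per rad). Its hooked keeper, 42 to 92 mm above the desk, reaches 12 mm round the far right edge of the chassis and keeps it from tipping until the jaw is more than half open.
- release_lever (a joint): Angle (rad) of the long red lever: 0 leans 35 degrees towards the robot (-x of the press; jaw closed), 1.22 is the stop, leaning 35 degrees away from the robot (jaw open). It starts at 0 to 0.1. A stiff hinge, about 0.2 N m friction: 1 to 3 N at the grip; it stays where it is left.
- lever_pivot (a point): Lever hinge point, at (0, -185, 75) mm in the press frame; the hinge axis is the press's y. Does not move with the lever.
- lever_grip (a point): Centre of the lever's red T grip, a bar 20 mm in diameter and 70 mm long along the press's y, 150 mm from the pivot. Below it is a red rod 12 mm in diameter down to the pivot.
- chassis: Silver validator chassis, rigid box 80 (x) x 100 (y) x 160 (z) mm, 0.4 to 0.85 kg, loose, standing on the bed, axes along the press's. Origin at the centre of its foot. Front (-x, to the robot) has a dark window recess 70 x 60 mm at 50 to 110 mm height, with a plain flat band above it. Balances at 27 degrees of tilt (top pushed about 75 mm), then falls by itself on its back.
- chassis_center (a point): Middle of the chassis, 80 mm above its foot.
- lens: Green plastic lens plate 56 x 66 x 9 mm lying on the desk, 30 g, loose; origin at the centre of its underside. Bystander.
- collar: Black steel shaft collar, ring of 40 mm outside and 20 mm inside diameter, 16 mm high, loose, on the desk; origin at the centre of its underside. Bystander.
- gear: Bronze gear, 66 mm across the teeth, 12 mm thick with a hub to 20 mm, loose, on the desk; origin at the centre of its underside. Bystander.
Things that resemble listed ones, but are neither listed nor needed, are in the scene too. Of the things shaped like the chassis, the silver one is meant.

How it is judged:
On the way, in this order (a step that is already met when the one before it is completed fails the run):
1. the red lever is pushed over and the jaw is open, with the chassis still standing (value of joint release_lever above 1.08 rad and value of joint jaw above 0.018 m and angle between chassis's own z axis and vertical below 0.15 rad), for 0.2 s.
2. the chassis lies on its back on the pad, window up (angle between chassis's own x axis and vertical above 2.99 rad and x of chassis_center in the frame of press between 0.075 and 0.175 m and y of chassis_center in the frame of press between -0.045 and 0.045 m and height (world z) of chassis_center below 0.056 m), for 0.2 s.
At the end, for the whole second after the job is handed in: Lever within 8 degrees of its far stop, jaw at least 18 mm open; chassis at rest flat on its back (8 degrees), window up, its middle 75 to 175 mm from the press origin along x and within 45 mm of the centre line; lens, collar and gear within 20 mm of their starts (all of step 2 and value of joint release_lever above 1.08 rad and value of joint jaw above 0.018 m and linear speed of chassis below 0.02 m/s and angular speed of chassis below 0.1 rad/s and distance of each of lens, collar, gear from where it was at the start of the episode below 0.02 m); the robot touches nothing.
It fails at once if the chassis is lifted (height (world z) of chassis_center above 0.115 m).
It fails at once if the chassis is lifted once it lies on its back (angle between chassis's own x axis and vertical above 2.9 rad and height (world z) of chassis_center above 0.075 m).
It fails at once if the chassis is tipped before the jaw is released (angle between chassis's own z axis and vertical above 0.3 rad and value of joint release_lever below 0.85 rad).
It fails at once if the lens, the collar or the gear is moved or lifted (distance of any of lens, collar, gear from where it was at the start of the episode above 0.02 m).
It also fails if it takes over 54 s, if anything falls off the work surface, if the arm or the gripper's body presses on something with over 40 N, if the wrist force passes 120 N, or if a joint passes its speed limit or range.

### The arm

A 7-joint arm with a two-finger parallel gripper is mounted at the origin on the work surface. World frame = base frame: x ahead of the robot, y to its left, z up, the work surface at z = 0. Lengths are in m, angles in rad, forces in N, time in s.
With the tool pointing down it reaches from about 0.4 to 0.925 m from the base axis. Payload 4.1 kg.
Tool frame: the origin (TCP) lies on the centre line of the jaws, within the pads' length; the fingertips stand 22 mm ahead of it and the grasp point (between the pads) lies 3 mm ahead of it; z points along the fingers, y is the line along which they close (so a half turn about z gives the same grasp; the last joint's range is limited). The gripper opens to 85 mm and grips with 20 to 120 N. Pads are 22 mm wide; open, the fingers measure 114 mm over their backs; the gripper's body (76 mm by 85 mm) begins 54 mm behind the grasp point. The pads swing forward as they close: fully open they stand 13 mm farther back than shut.
Start: joints at [-1.33, 0.398, 0.045, 1.537, -0.019, 1.207, -0.051], TCP at [0.217, 0.613, 0.253] pointing down, gripper open.
Joint ranges: [-2.82, 2.82], [-0.49, 2.23], [-1.37, 1.46], [0, 2.46], [-1.36, 4.5], [0.23, 2], [-2.94, 2.94]. Speed limits (rad/s): [2.57, 2.57, 3.14, 3.14, 3.14, 3.14, 3.14].

### API

Orientations are given as [roll, pitch, yaw] about the fixed x, y, z axes, in that order (R = Rz(yaw) Ry(pitch) Rx(roll)).
In Python, from plant import manip gives the robot as it stands.
- The arm moves only by the shell command python3 -m inch 'ROWS'. ROWS is JSON, a list of rows, each a list of 3 entries, a list of its own where there are three numbers: the opening, from 0 (shut) to 1 (fully open), then the shift along the tool's x, y, z as a fraction of full scale, then the turn about the tool's z as a fraction of full scale. In form: [[hand, [dx, dy, dz], spin], ...]. A call has 1 to 8 rows; each row is the pose to reach, as a shift and turn from the pose commanded when the call began, along the tool's axes at that moment; what a row does not reach only later rows make up. Full scale, the value 1, is 0.4 m for a shift and 60 degrees for a turn. A row lasts 1/10 s, in which the tool goes at most 50 mm and 8.59 degrees, less where a joint would pass 70% of its speed; a pose out of reach is approached as far as the arm can. A call with a number of a shift or a turn outside -1 to 1 is refused whole. A call with a gripper value outside its range is refused whole. The fingers move at their own pace and stop on an object; the grip force is fixed at half the most. Time passes only in rows, so rows that repeat a pose let the fingers close. It gives the time, the measured TCP pose, the force, the opening and the grip force at its end, in the units of the state.
- manip.observe(): the state, without advancing time (a new reading comes with each control period).
- manip.snapshot(name): name is "scene" or "top" or "wrist"; returns a dict with "color" (480x640x3 uint8, red, green, blue), "mtx" (3x3 intrinsics, pixels), "position" and "orientation" of the camera in the world. Camera axes: x right, y down, z forward; pixel columns grow to the right and rows downward; lengths in m; the calibration is good to about 2 mm. A picture is of the moment at which its call begins. There is no depth.
- manip.hand_in(): hands the job in; it is judged then, once.
Trained networks look in the newest picture that a camera, given by its name, has taken for a name from the list of things; names that differ only in an ending like _2 or _b are one class to them, and where a whole thing is asked for, a point or a joint stands for the part that bears it (a point fixed in the world has none). Each returns a list of dicts, best first, with "confidence" (0 to 1); they miss things now and then, are a little off and sometimes report something else, mostly with a low value. They report only what shows in the picture. A call takes as long as a camera call. They do not tell look-alikes from the thing itself.
- manip.find_in(camera, target): "point" ([x, y, z] in m, in the coordinates of the camera as it stood for that picture, good to about 4 mm: the middle of the surface that is visible of it).
The state is a dict: "time": time; "qpos": joint angles; "qd": joint speeds; "tau": joint torques, N m; "ee_pos": TCP position; "orientation": TCP orientation; "force": force on the tool from outside, world axes, zero at the start; "wrist_torque": the same for the moment, N m; "finger_gap": opening from 0.0 (shut) to 1.0 (fully open); "grasp_force": force on a finger pad.
Only numpy, scipy, OpenCV 4.12 (cv2) and the standard library are available. Lean on these libraries where they do the work, as an engineer would, in place of code of your own. Each camera call takes 0.05 s, during which the arm holds its last target. There are 200 camera calls.

## Working session

There is one attempt and no reset: what is moved stays moved. The work goes in short steps, Python scripts to look and compute and a shell command to move; the robot and the scene stay as the last step left them, time stands still between calls to the robot, and variables do not carry over. Pictures are saved under pics/ and viewed, at most 10 in all, crops included, and the job is handed in when it is done.

```bash
mkdir -p pics
cat > h.py <<'E'
import numpy as np, cv2
from plant import manip
from scipy.spatial.transform import Rotation as R
def Rm(o):
    o=np.array(o)
    if o.shape==(3,3): return o
    if o.size==4: return R.from_quat(o).as_matrix()
    return R.from_euler('xyz',o).as_matrix()
def snap(c,name=None):
    s=manip.snapshot(c)
    if name: cv2.imwrite('pics/'+name+'.png',s['color'][:,:,::-1])
    return s
def find(s,c,t):
    out=[]
    for d in manip.find_in(c,t):
        p=np.array(d['point']); K=np.array(s['mtx']); uv=(K@p/p[2])[:2]
        out.append((round(d['confidence'],2),np.round(Rm(s['orientation'])@p+s['position'],3).tolist(),uv.round().tolist()))
    return out
def px(s,p):
    p=Rm(s['orientation']).T@(np.array(p)-s['position']); u=np.array(s['mtx'])@p; return u[:2]/u[2]
def ray(s,uv,z):
    d=Rm(s['orientation'])@np.linalg.inv(s['mtx'])@np.array([*uv,1.]); o=np.array(s['position']); return o+d*(z-o[2])/d[2]
E
python3 - <<'E'
from h import *
o=manip.observe(); print(o['ee_pos'],o['orientation'],o['time'],o['force'])
for c in('scene','top'):
    s=snap(c,c+'1'); print(c,s['position'],s['orientation'])
    for t in('press','chassis','release_lever','lever_grip','jaw','lens','collar','gear'): print(t,find(s,c,t))
E
```

```text
[0.2164173  0.61230714 0.25227184] [-3.13968968e+00  1.11567782e-04  2.80191868e+00] 0.0 [-0.57954049 -0.36163538 -0.20043828]
scene [1.103206   0.35234839 0.63111848] [-2.27505027e+00 -6.89823505e-04  2.00834053e+00]
press [(0.85, [0.687, 0.063, 0.009], [261.0, 329.0]), (0.16, [0.623, 0.017, 0.069], [254.0, 271.0])]
chassis [(0.84, [0.388, 0.299, 0.109], [453.0, 219.0]), (0.8, [0.407, 0.127, 0.112], [360.0, 200.0]), (0.72, [0.616, 0.094, 0.134], [295.0, 253.0])]
release_lever [(0.7, [0.501, -0.097, 0.185], [229.0, 164.0])]
lever_grip [(0.73, [0.501, -0.099, 0.184], [228.0, 164.0]), (0.45, [0.745, -0.092, 0.013], [164.0, 321.0])]
jaw [(0.78, [0.621, 0.017, 0.069], [254.0, 270.0])]
lens [(0.79, [0.587, 0.27, 0.01], [398.0, 328.0])]
collar [(0.85, [0.714, 0.25, 0.014], [360.0, 382.0])]
gear [(0.85, [0.743, -0.093, 0.013], [164.0, 320.0])]
top [0.45164775 0.10010042 1.00473549] [-2.99609301 -0.01142271 -1.55012867]
press [(0.86, [0.656, 0.033, 0.013], [351.0, 220.0])]
chassis [(0.87, [0.366, 0.293, 0.161], [213.0, 355.0]), (0.85, [0.373, 0.108, 0.162], [314.0, 353.0]), (0.73, [0.57, 0.085, 0.17], [329.0, 247.0]), (0.56, [0.496, -0.097, 0.209], [430.0, 287.0])]
release_lever [(0.72, [0.494, -0.1, 0.211], [432.0, 288.0])]
lever_grip [(0.8, [0.494, -0.097, 0.21], [430.0, 288.0])]
jaw [(0.85, [0.571, 0.012, 0.092], [363.0, 252.0])]
lens [(0.95, [0.579, 0.265, 0.01], [247.0, 251.0])]
collar [(0.7, [0.711, 0.255, 0.018], [253.0, 193.0])]
gear [(0.63, [0.732, -0.098, 0.013], [408.0, 188.0])]
```

View pics/scene1.png

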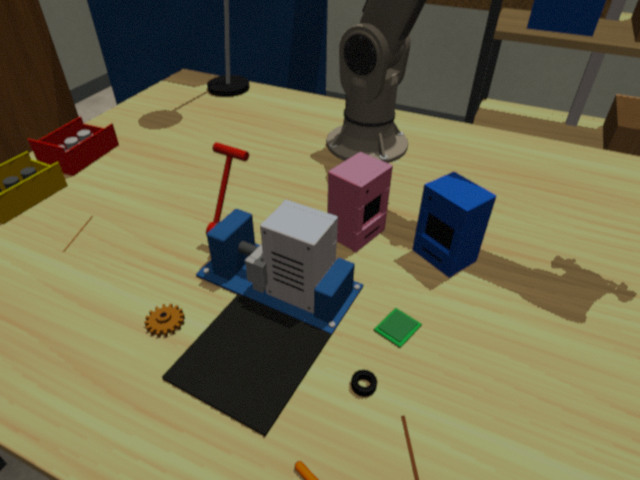

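View pics/top1.png

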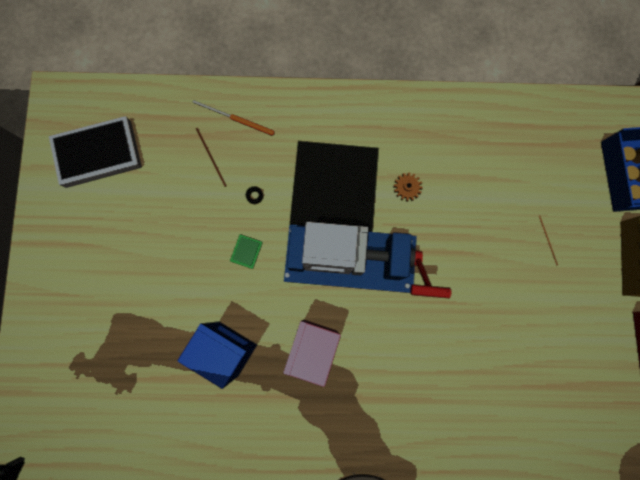

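The scene shows three chassis-shaped boxes in the top picture: silver (330,247) in the press, pink (313,353) and blue (214,355). The silver one in the blue press fits. I'll confirm it in a crop and measure the press yaw from the pad.

Run:
```python
from h import *
s=snap('top'); im=s['color']
g=im.max(2); m=((g<45)).astype(np.uint8); m[:, :280]=0;m[:,390:]=0;m[:130]=0;m[235:]=0
n,l,st,_=cv2.connectedComponentsWithStats(m); k=1+st[1:,4].argmax(); print(st[k])
c=cv2.findContours((l==k).astype(np.uint8),0,2)[0]; c=max(c,key=cv2.contourArea)
r=cv2.approxPolyDP(cv2.convexHull(c),4,True)[:,0]; 
for u in r: print(u, ray(s,u,0.008).round(4))
cv2.imwrite('pics/crop.png',cv2.resize(im[130:310,270:460,::-1],None,fx=4,fy=3.3,interpolation=2)[:600])
```

```text
[ 290  142   88   90 6465]
[298 142] [0.8382 0.158  0.008 ]
[377 149] [ 0.8257 -0.0265  0.008 ]
[371 231] [ 0.6314 -0.0135  0.008 ]
[290 224] [0.6433 0.1704 0.008 ]
```

View pics/crop.png

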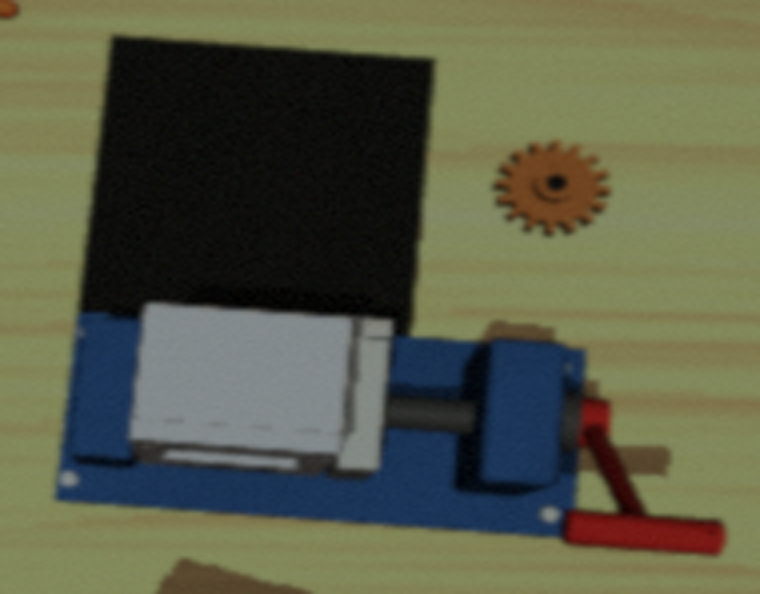

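The crop confirms the silver box between the anvil and jaw as the chassis, with the red T grip at the lower right. The pad fit gives a press origin of about (0.575, 0.083) and a yaw of about -0.066. This agrees with the chassis detected at (0.570, 0.085, 0.17) and with the grip, predicted at (0.49, -0.097, 0.206) and found at (0.495, -0.098, 0.210).

```bash
cat >> h.py <<'E'
O=np.array([.575,.0827]);YAW=-.066
c_,s_=np.cos(YAW),np.sin(YAW)
P=np.array([[c_,-s_],[s_,c_]])
def shift(x,y,z,press=True):
    o=manip.observe(); t=np.array([*(O+P@[x,y] if press else [x,y]),z])
    T=R.from_euler('xyz',o['orientation']).as_matrix()
    sp=(o['orientation'][2]-(np.pi+YAW)+np.pi)%(2*np.pi)-np.pi
    return t.round(3),(T.T@(t-o['ee_pos'])/.4).round(3).tolist(),'spin',round(np.degrees(sp)/60,3)
def where():
    o=manip.observe(); e=o['ee_pos']; return 'press',(P.T@(e[:2]-O)).round(4),'z',e[2].round(4),'F',np.round(o['force'],1),'t',o['time']
E
python3 -c "
from h import *
print(shift(.45,.3,.29,False))"
```

```text
(array([0.45, 0.3 , 0.29]), [-0.811, -0.543, -0.092], 'spin', np.float64(-0.261))
```

```bash
python3 -m inch '[[0,[-0.81,-0.54,-0.09],-0.26],[0,[-0.81,-0.54,-0.09],-0.26],[0,[-0.81,-0.54,-0.09],-0.26],[0,[-0.81,-0.54,-0.09],-0.26],[0,[-0.81,-0.54,-0.09],-0.26],[0,[-0.81,-0.54,-0.09],-0.26],[0,[-0.81,-0.54,-0.09],-0.26],[0,[-0.81,-0.54,-0.09],-0.26]]'
python3 -c "
from h import *
print(where(),shift(.43,.1,.29,False),shift(-.14,-.185,.28))"
```

```text
time: 1.75
ee_pos: [0.4519, 0.2983, 0.29]
orientation: [3.141, 0.001, 3.072]
force: [0.7, 1.1, -0.7]
finger_gap: 0.002
grasp_force: 0.0
('press', array([-0.1371,  0.207 ]), 'z', np.float64(0.29), 'F', array([ 0.7,  1.1, -0.7]), 't', 1.75) (array([0.43, 0.1 , 0.29]), [0.02, -0.498, -0.0], 'spin', np.float64(-0.004)) (array([ 0.423, -0.093,  0.28 ]), [0.004, -0.98, 0.025], 'spin', np.float64(-0.004))
```

```bash
python3 -m inch '[[0,[0,-0.98,0.02],0],[0,[0,-0.98,0.02],0],[0,[0,-0.98,0.02],0],[0,[0,-0.98,0.02],0],[0,[0,-0.98,0.02],0],[0,[0,-0.98,0.02],0],[0,[0,-0.98,0.02],0],[0,[0,-0.98,0.02],0]]'
python3 - <<'E'
from h import *
print(where(),shift(-.14,-.185,.207))
s=snap('scene','s2');print(find(s,'scene','lever_grip'))
s=snap('top');print(find(s,'top','lever_grip'))
E
```

```text
time: 2.55
ee_pos: [0.423, -0.0927, 0.2817]
orientation: [3.141, 0.001, 3.072]
force: [0.3, 0.0, 0.1]
finger_gap: -0.007
grasp_force: 0.0
('press', array([-0.1401, -0.185 ]), 'z', np.float64(0.2817), 'F', array([0.3, 0. , 0.1]), 't', 2.55) (array([ 0.423, -0.093,  0.207]), [0.0, -0.0, 0.187], 'spin', np.float64(-0.003))
[(0.95, [0.505, -0.1, 0.181], [226.0, 166.0])]
[(0.28, [0.494, -0.098, 0.211], [431.0, 288.0])]
```

```bash
python3 -m inch '[[0,[0,0,0.1],0],[0,[0,0,0.19],0],[0,[0,0,0.19],0],[0,[-0.06,0,0.19],0],[0,[-0.12,0,0.19],0],[0,[-0.16,0,0.19],0],[0,[-0.2,0,0.19],0],[0,[-0.2,0,0.19],0]]'
python3 -c "
from h import *
print(where())
s=snap('top');print(find(s,'top','lever_grip'))
s=snap('scene');print(find(s,'scene','lever_grip'))"
```

```text
time: 3.55
ee_pos: [0.5063, -0.0938, 0.2069]
orientation: [-3.141, 0.003, 3.077]
force: [0.1, 0.7, 0.3]
finger_gap: 0.0
grasp_force: 0.0
('press', array([-0.0569, -0.1806]), 'z', np.float64(0.2069), 'F', array([0.1, 0.7, 0.3]), 't', 3.55)
[(0.59, [0.546, -0.096, 0.161], [423.0, 262.0])]
[]
```

```bash
python3 -m inch '[[0,[-0.05,-0.01,0],0],[0,[-0.1,-0.01,0],0],[0,[-0.15,-0.01,0],0],[0,[-0.2,-0.01,0],0],[0,[-0.24,-0.01,0],0],[0,[-0.27,-0.01,0],0],[0,[-0.29,-0.01,0],0],[0,[-0.29,-0.01,0],0]]'
python3 -c "
from h import *
print(where())
s=snap('top');print(find(s,'top','lever_grip'))
s=snap('scene','s3');print(find(s,'scene','lever_grip'))"
```

```text
time: 4.55
ee_pos: [0.6198, -0.1069, 0.2055]
orientation: [-3.142, 0.001, 3.074]
force: [0.4, 0.3, -0.0]
finger_gap: -0.001
grasp_force: 0.0
('press', array([ 0.0572, -0.1863]), 'z', np.float64(0.2055), 'F', array([ 0.4,  0.3, -0. ]), 't', 4.55)
[(0.64, [0.661, 0.039, 0.007], [348.0, 218.0]), (0.59, [0.587, -0.102, 0.116], [421.0, 244.0])]
[(0.67, [0.645, -0.102, 0.197], [176.0, 199.0])]
```

View pics/s3.png

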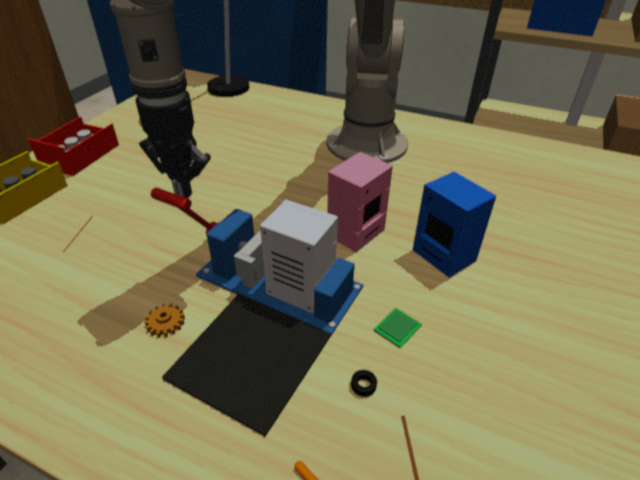

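The lever is over, with the grip at (170,197), and the jaw stands away from the chassis. I'll push gently to the stop, feeling for force.

```bash
python3 -m inch '[[0,[-0.01,0,0],0],[0,[-0.02,0,0],0],[0,[-0.03,0,0],0],[0,[-0.03,0,0],0]]'
python3 -c "
from h import *
print(where())
s=snap('scene','s4');print(find(s,'scene','lever_grip'))"
```

```text
time: 5.15
ee_pos: [0.6247, -0.1076, 0.2049]
orientation: [3.139, -0.016, 3.073]
force: [-16.2, 2.5, 12.3]
finger_gap: 0.005
grasp_force: 10.2
('press', array([ 0.0621, -0.1867]), 'z', np.float64(0.2049), 'F', array([-16.2,   2.5,  12.3]), 't', 5.15)
[(0.55, [0.649, -0.105, 0.2], [172.0, 199.0]), (0.28, [0.612, 0.091, 0.132], [294.0, 252.0])]
```

Lever is on its stop (16 N of resistance). Backing off, rising, then moving behind the chassis.

```bash
python3 -m inch '[[0,[0.1,0,0],0],[0,[0.2,0,0],0],[0,[0.32,0,-0.05],0],[0,[0.37,0,-0.15],0],[0,[0.37,0,-0.2],0],[0,[0.37,0,-0.2],0],[0,[0.37,0,-0.2],0]]'
python3 - <<'E'
from h import *
print(where(),shift(-.085,.002,.29),shift(-.085,.002,.163))
s=snap('scene');print(find(s,'scene','lever_grip'),find(s,'scene','chassis'))
s=snap('top');print(find(s,'top','chassis'))
print(ray(s,(305,322),.16),ray(s,(340,333),.16))
E
```

```text
time: 5.95
ee_pos: [0.4837, -0.0978, 0.2857]
orientation: [3.141, 0.002, 3.074]
force: [-1.1, 0.8, 0.1]
finger_gap: 0.001
grasp_force: 0.0
('press', array([-0.0792, -0.1861]), 'z', np.float64(0.2857), 'F', array([-1.1,  0.8,  0.1]), 't', 5.95) (array([0.49, 0.09, 0.29]), [0.015, 0.47, -0.011], 'spin', np.float64(-0.001)) (array([0.49 , 0.09 , 0.163]), [0.016, 0.47, 0.307], 'spin', np.float64(-0.001))
[(0.78, [0.649, -0.103, 0.199], [173.0, 200.0])] [(0.93, [0.388, 0.299, 0.109], [453.0, 219.0]), (0.85, [0.41, 0.126, 0.112], [359.0, 200.0]), (0.64, [0.616, 0.092, 0.134], [294.0, 253.0])]
[(0.93, [0.366, 0.294, 0.162], [212.0, 355.0]), (0.69, [0.375, 0.106, 0.16], [315.0, 352.0]), (0.65, [0.57, 0.086, 0.167], [328.0, 247.0])]
[0.42912796 0.12587748 0.16      ] [0.41032121 0.06037138 0.16      ]
```

```bash
python3 -m inch '[[0.6,[0.02,0.12,0],0],[0.6,[0.02,0.24,0],0],[0.6,[0.02,0.36,0],0],[0.6,[0.02,0.47,0],0],[0.6,[0.02,0.47,0],0],[0.6,[0.02,0.47,0.1],0],[0.6,[0.02,0.47,0.2],0],[0.6,[0.02,0.47,0.3],0]]'
python3 - <<'E'
from h import *
print(where())
s=snap('scene','s5')
E
```

```text
time: 7.0
ee_pos: [0.488, 0.0898, 0.1636]
orientation: [-3.141, 0.0, 3.074]
force: [1.0, 0.3, -0.7]
finger_gap: 0.6
grasp_force: 0.0
('press', array([-0.0873,  0.0014]), 'z', np.float64(0.1636), 'F', array([ 1. ,  0.3, -0.7]), 't', 7.0)
```

View pics/s5.png

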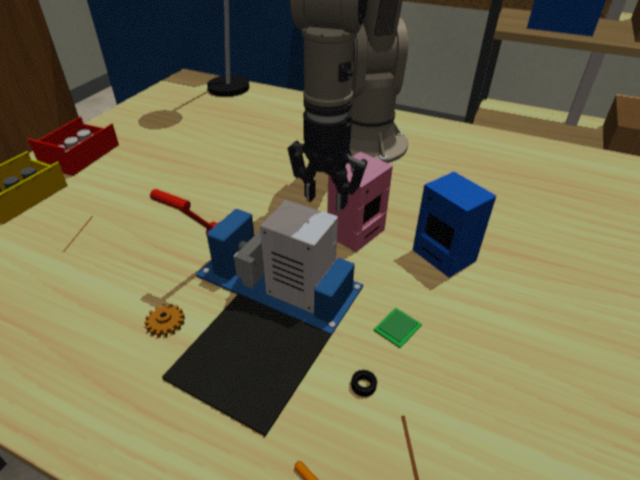

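The fingers, at (310–345,195), are behind the silver chassis top, the lever is over and the jaw is clear. Pushing, with a check partway.

```bash
python3 -m inch '[[0.6,[-0.04,0,0],0],[0.6,[-0.07,0,0],0],[0.6,[-0.09,0,0],0],[0.6,[-0.11,0,0],0],[0.6,[-0.13,0,0],0],[0.6,[-0.15,0,0],0],[0.6,[-0.17,0,0],0],[0.6,[-0.17,0,0],0]]'
python3 - <<'E'
from h import *
print(where())
s=snap('scene','s6')
E
```

```text
time: 7.85
ee_pos: [0.5577, 0.0855, 0.1656]
orientation: [3.142, 0.003, 3.074]
force: [-3.9, 0.4, -0.2]
finger_gap: 0.6
grasp_force: 1.8
('press', array([-0.0175,  0.0017]), 'z', np.float64(0.1656), 'F', array([-3.9,  0.4, -0.2]), 't', 7.85)
```

View pics/s6.png

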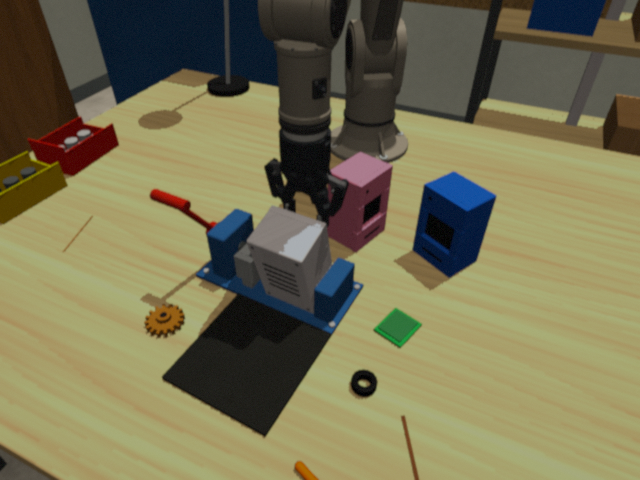

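It is tipping straight without sliding. Continuing past the balance point.

```bash
python3 -m inch '[[0.6,[-0.02,0,0],0],[0.6,[-0.04,0,0],0],[0.6,[-0.06,0,0],0],[0.6,[-0.08,0,0],0],[0.6,[-0.1,0,0],0],[0.6,[-0.12,0,0],0],[0.6,[-0.12,0,0],0],[0.6,[-0.12,0,0],0]]'
python3 - <<'E'
from h import *
print(where())
s=snap('scene','s7')
E
```

```text
time: 8.7
ee_pos: [0.6037, 0.0823, 0.1651]
orientation: [-3.141, -0.0, 3.074]
force: [0.5, 0.2, 0.2]
finger_gap: 0.603
grasp_force: 0.0
('press', array([0.0287, 0.0015]), 'z', np.float64(0.1651), 'F', array([0.5, 0.2, 0.2]), 't', 8.7)
```

View pics/s7.png

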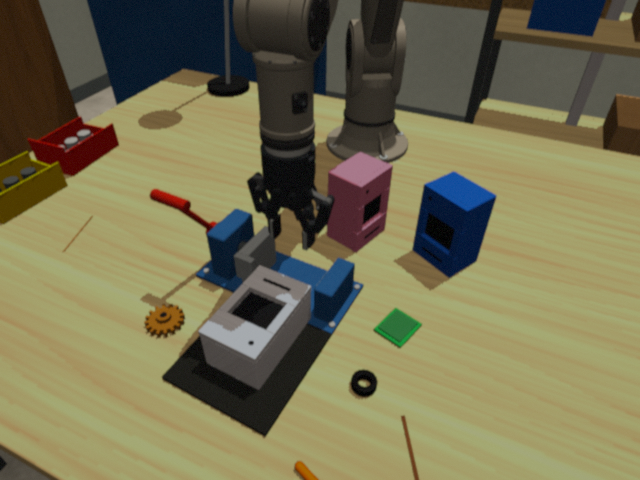

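The chassis lies on its back on the pad, window up, with its top face at (258,310). The lever is still over. I'll raise the arm, check the position and hand in.

```bash
python3 -m inch '[[0.6,[0,0,-0.1],0],[0.6,[0.05,0,-0.25],0],[0.6,[0.1,0,-0.3],0],[0.6,[0.1,0,-0.3],0],[0.6,[0.1,0,-0.3],0],[0.6,[0.1,0,-0.3],0]]'
python3 - <<'E'
from h import *
s=snap('scene')
for t in('chassis','lever_grip','lens','collar','gear'):
    f=find(s,'scene',t); print(t,f,[(P.T@(np.array(q[1][:2])-O)).round(3).tolist() for q in f])
E
```

```text
time: 9.35
ee_pos: [0.5632, 0.0851, 0.2841]
orientation: [-3.141, -0.002, 3.074]
force: [0.6, -0.9, 0.2]
finger_gap: 0.596
grasp_force: 0.0
chassis [(0.89, [0.385, 0.298, 0.105], [452.0, 220.0]), (0.71, [0.729, 0.085, 0.083], [256.0, 323.0]), (0.67, [0.413, 0.124, 0.108], [357.0, 203.0])] [[-0.204, 0.202], [0.154, 0.012], [-0.164, 0.031]]
lever_grip [(0.97, [0.65, -0.102, 0.199], [173.0, 201.0])] [[0.087, -0.179]]
lens [(0.55, [0.584, 0.268, 0.007], [397.0, 327.0])] [[-0.003, 0.185]]
collar [(0.81, [0.716, 0.251, 0.012], [361.0, 384.0]), (0.19, [0.586, 0.269, 0.008], [398.0, 328.0])] [[0.13, 0.177], [-0.001, 0.187]]
gear [(0.62, [0.74, -0.094, 0.011], [165.0, 320.0])] [[0.176, -0.165]]
```

Run:
```python
from h import *
s=snap('scene')
q=np.array([P.T@(ray(s,u,.088)[:2]-O) for u in((258,268),(312,288),(256,357),(203,334))]); print(q.round(3),q.mean(0).round(3))
```

```text
[[ 0.058 -0.048]
 [ 0.055  0.053]
 [ 0.207  0.049]
 [ 0.211 -0.041]] [0.133 0.003]
```

Centre is about (0.133, 0.003) in the press frame, well within limits.

```bash
python3 -c "
from plant import manip
print(manip.hand_in())"
```

```text
the job is handed in; nothing more can be done
None
```

The job is handed in; the verdict was not shown. The lever is on its far stop and the jaw is open. The silver chassis lies on its back on the pad with its window up, centred about (133, 3) mm in the press frame. The lens, collar and gear show no movement beyond detection error, and the arm is clear.

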